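Raise a seed vial on the cam-lift stand and hold it up

ROBOT

A 7-joint arm with a two-finger parallel gripper is mounted at the origin on the work surface; the furniture and walls round the work are solid. World frame = base frame: x ahead of the robot, y to its left, z up, the work surface at z = 0. Lengths are in m, angles in degrees, forces in N, time in s.
With the tool pointing down it reaches from about 0.4 to 0.85 m from the base axis. Payload 10.4 kg.
Tool frame: the origin (TCP) lies on the centre line of the jaws, within the pads' length; the fingertips stand 14 mm ahead of it and the grasp point (between the pads) lies 5 mm behind it; z points along the fingers, y is the line along which they close (so a half turn about z gives the same grasp; the last joint's range is limited). The gripper opens to 87 mm and grips with 3 to 60 N. Pads are 19 mm wide; open, the fingers measure 117 mm over their backs; the gripper's body (75 mm by 190 mm) begins 51 mm behind the grasp point.
Start: joints at [-77.785, 19.034, -3.707, 83.658, 1.238, 77.344, -5.071], TCP at [0.146, 0.608, 0.202] pointing down, gripper open.
Joint ranges: [-148.97, 148.97], [-28.65, 121.19], [-84.17, 76.75], [9.2, 138.47], [-72.65, 252.65], [3.7, 117.97], [-149.18, 149.18]. Speed limits (degrees/s): [127.2, 127.2, 159.86, 159.86, 180, 180, 180].

INTERFACE

Orientations are given as a 3x3 rotation matrix whose columns are the frame's x, y, z axes.
In Python, from cell import env, capture, recognise gives the robot as it stands.
- The arm moves only by the shell command python3 -m creep 'ROWS' [FORCE]. ROWS is JSON, a list of rows, each an object of numbers: "dx", "dy", "dz": the shift along the world's x, y, z each as a share of 0.2 m, from -1 to 1; "spin": the turn about the world's z as a share of 0.1 rad, from -1 to 1; "claw": the finger opening in mm, from 0 to 87. In form: [{"dx": .., "dy": .., "dz": .., "spin": .., "claw": ..}, ...]. A call has 1 to 10 rows; each row shifts and turns the commanded pose from where the row before left it; what a row does not reach is not made up. A row lasts 1/12 s, in which the tool goes at most 41.7 mm and 7.16 degrees, less where a joint would pass 70% of its speed; a pose out of reach is approached as far as the arm can. A call with a number of a shift or a turn outside -1 to 1 is refused whole. A call with a gripper value outside its range is refused whole. The fingers move at their own pace and stop on an object; FORCE is the grip in N (left out, the last holds). Time passes only in rows, so rows that do not move let the fingers close. It gives the time, the measured TCP pose, the force, the opening and the grip force at its end, in the units of the state.
- env.observe(): the state, without advancing time (a new reading comes with each control period).
- capture(name): name is "scene" or "top" or "wrist"; returns a dict with "img" (384x512x3 uint8, red, green, blue), "z_map" (384x512 float32, m along the optical axis (not along the pixel's ray), 0 where there is no reading), "fx", "fy", "cx", "cy" (pixels), "R" (3x3) and "t" (3): a world point X has camera coordinates R X + t; the wrist camera has in their place "tool_from_camera" (4x4, takes a point from camera to tool coordinates, whose origin is the TCP and whose axes are the flange's). Camera axes: x right, y down, z forward; pixel columns grow to the right and rows downward; lengths in m; the calibration is good to about 2 mm. A picture is of the moment at which its call begins: read the wrist's pose just before it.
- env.finish_job(): hands the job in; it is judged then, once.
Trained networks look in the newest picture that a camera, given by its name, has taken for a name from the list of things; names that differ only in an ending like _2 or _b are one class to them, and where a whole thing is asked for, a point or a joint stands for the part that bears it (a point fixed in the world has none). Each returns a list of dicts, best first, with "p" (0 to 1); they miss things now and then, are a little off and sometimes report something else, mostly with a low value. They report only what shows in the picture. A call takes as long as a camera call.
- recognise(query, camera): "rect" ([left, top, right, bottom] in pixels, round what is visible of it).
The state is a dict: "t": time; "joint_positions": joint angles; "qvel": joint speeds; "joint_efforts": joint torques, N m; "tool_pos": TCP position; "orientation": TCP orientation; "force": force on the tool from outside, world axes, zero at the start; "moment": the same for the moment, N m; "grip_width": finger opening in m; "gripper_force": force on a finger pad.
Only numpy, scipy, OpenCV 4.12 (cv2) and the standard library are available. Lean on these libraries where they do the work, as an engineer would, in place of code of your own. Each camera call takes 0.05 s, during which the arm holds its last target. There are 200 camera calls.

TASK

Take the shortest of the three seed vials out of the rack, stand it upright in the round well of the cam-lift stand and let go of it. Then swing the stand's hand lever up until it points straight up, where the cam lifts the vial highest, and finish while still holding the lever there: it springs back if released. Leave the two taller vials standing in the rack.

Things in the scene. Friction and masses are not known exactly. Their poses are not given: they have to be found in the camera images.
- rack: White vial rack, a fixed block 50 x 165 x 25 mm (x, y, z of its own frame). Origin at the centre of its underside. A row of three holes along its own y axis at y = -55, 0, +55 mm; each 27.6 mm wide and 20 mm deep, so a vial's foot stands 5 mm above the table. Each holds one vial, in any order.
- vial_short: The shortest glass seed vial with a screw cap: 23.6 mm diameter, 54 mm high (the others are 60 mm), about 22 g. Origin at the centre of its underside, z up along it. Starts in one of the rack holes, standing 34 mm above the rack's top. Can be gripped anywhere on its upper 30 mm.
- vial_tall_a: A taller glass seed vial with cap, 23.6 mm diameter, 60 mm high, origin at the centre of its underside; stays in its rack hole.
- vial_tall_b: Another taller glass seed vial with cap, 23.6 mm diameter, 60 mm high, origin at the centre of its underside; stays in its rack hole.
- stand: Cam-lift stand, fixed to the table; origin on the table under the well, front to its own -x. Base plate 8 mm thick (x -60 to 52, y -75 to 45 mm); aluminium block 60 x 60 mm, top at z = 76 mm, with the well in it. Below, a round eccentric cam on a shaft along the stand's y (z = 26 mm) lifts a plunger. The lever sits on the shaft's end, y = -60 mm, beside the block.
- well (a point): Centre of the well's mouth, on top of the stand's block, 76 mm above the table. The well is 27.6 mm wide, chamfered; with the lever at rest its floor (the plunger) lies 24 mm below the mouth, so the short vial stands 30 mm above the block. At the highest lift the plunger is 13.4 mm higher.
- grip (a point): Centre of the lever's crank handle: a black sleeve 18 mm thick, 46 mm long, lying along the stand's y (y -67 to -113 mm), that spins freely on its pin. Centre at y = -90 mm in the stand's frame, 110 mm from the shaft's axis; at rest 108 mm in front (-x) of the shaft and 45 mm above the table, with the lever upright at x = 0 and 136 mm above the table.
- lever (a joint): Angle of the lever about the shaft, rad. 0 = at rest, leaning forward to the stand's -x, 10 degrees above level; it grows as the lever swings up. 1.40 = straight up = highest lift; past that the lift falls again, up to a stop at 2.00. A spring pulls the lever back to 0 (about 2.5 N at the handle when upright).

How it is judged:
By the outcome, as a careful person would: the job done as asked, in the order asked, and still so for the second after the job is handed in, while the arm keeps its last pose, push and grip.
It also fails if it takes over 54 s, if anything falls off the work surface, if the arm or the gripper's body presses on something with over 40 N, if the wrist force passes 120 N, or if a joint passes its speed limit or range.

## Working session

There is one attempt and no reset: what is moved stays moved. The work goes in short steps, Python scripts to look and compute and a shell command to move; the robot and the scene stay as the last step left them, time stands still between calls to the robot, and variables do not carry over. Pictures are saved under pics/ and viewed, at most 13 in all, crops included, and the job is handed in when it is done.

```bash
mkdir -p pics
cat > h.py <<'E'
import numpy as np, cv2
from cell import env, capture, recognise
def cloud(c):
    z=c["z_map"]; v,u=np.mgrid[:z.shape[0],:z.shape[1]]
    P=np.stack([(u-c["cx"])/c["fx"]*z,(v-c["cy"])/c["fy"]*z,z],-1)
    W=(P-c["t"])@c["R"]; W[z==0]=np.nan
    return W
def save(n,im): cv2.imwrite(f"pics/{n}.png",cv2.cvtColor(im,cv2.COLOR_RGB2BGR))
E
python3 - <<'E'
from h import *
np.set_printoptions(precision=4,suppress=True)
ims=[]
for n in("scene","top"):
    c=capture(n); W=cloud(c); im=c["img"].copy()
    np.save(n+".npy",W); save(n+"_raw",c["img"])
    for q in("rack","vial_short","vial_tall_a","stand","well","grip","lever"):
        try:
            for r in recognise(q,n)[:4]:
                l,t,ri,b=map(int,r["rect"]); print(n,q,round(r["p"],2),l,t,ri,b, np.nanmedian(W[t:b+1,l:ri+1].reshape(-1,3),axis=0))
                cv2.rectangle(im,(l,t),(ri,b),(255,0,0),1)
        except Exception as e: print(n,q,e)
    ims.append(im)
    print(n,c["fx"],c["R"].tolist(),c["t"])
save("both",cv2.resize(np.hstack(ims),(800,300)))
save("scene2",cv2.resize(ims[0],(800,600)));save("top2",cv2.resize(ims[1],(800,600)))
print(env.observe())
E
```

```text
scene rack 0.88 134 212 198 267 [0.5294 0.2221 0.0107]
scene vial_short 0.63 140 228 152 251 [0.5238 0.2756 0.0385]
scene vial_tall_a 0.6 158 213 172 237 [0.5436 0.2213 0.0363]
scene vial_tall_a 0.57 172 200 190 224 [0.5702 0.1635 0.0265]
scene stand 0.6 232 159 324 207 [ 0.5745 -0.1346  0.002 ]
scene well 0.82 233 162 327 206 [ 0.5701 -0.1339  0.0022]
scene grip 0.42 311 175 323 189 [ 0.4826 -0.1903  0.0373]
scene lever 0.82 258 172 329 197 [ 0.5582 -0.1603  0.0066]
scene 468.6935769142059 [[-0.6843651530408267, -0.7289990389617278, 0.01430868604320762], [-0.32137157990084364, 0.2839639048538843, -0.9033741242542703], [0.6544957180420977, -0.6228361758384073, -0.4286145741007263]] [0.3525 0.2284 0.7462]
top rack 0.84 150 166 213 204 [0.5405 0.2184 0.0022]
top vial_tall_a 0.48 174 178 182 187 [0.5417 0.2201 0.0574]
top stand 0.97 264 155 323 205 [ 0.5524 -0.1175  0.0042]
top well 0.93 265 150 323 206 [ 0.5562 -0.1194  0.0034]
top lever 0.7 301 165 321 212 [ 0.525  -0.1695  0.0013]
top 367.7548471846136 [[-0.017266805495558302, -0.9997504325236792, -0.014174981364891261], [-0.9840085221726448, 0.019505234947510573, -0.17705020220618264], [0.17728250257593475, 0.010891211060247976, -0.9840997387470719]] [0.0173 0.5244 1.0209]
{'t': 0.8, 'joint_positions': array([-77.785 ,  19.0323,  -3.7086,  83.6566,   1.2392,  77.3437,
        -5.0734]), 'qvel': array([ 0.0563,  0.003 ,  0.0477, -0.0388,  0.0211,  0.0604, -0.0477]), 'joint_efforts': array([ -0.    , -62.2996,   0.0243, -39.0094,  -0.0613,   0.0319,
         0.    ]), 'tool_pos': array([0.146 , 0.6077, 0.2023]), 'orientation': array([[-0.9723,  0.2336,  0.    ],
       [ 0.2336,  0.9723,  0.0001],
       [ 0.    ,  0.0001, -1.    ]]), 'force': array([-0.158 ,  0.2371, -0.6565]), 'moment': array([-0.0089,  0.0152, -0.0667]), 'gripper_force': 0.0, 'grip_width': 0.08734018997781294}
```

View pics/scene2.png

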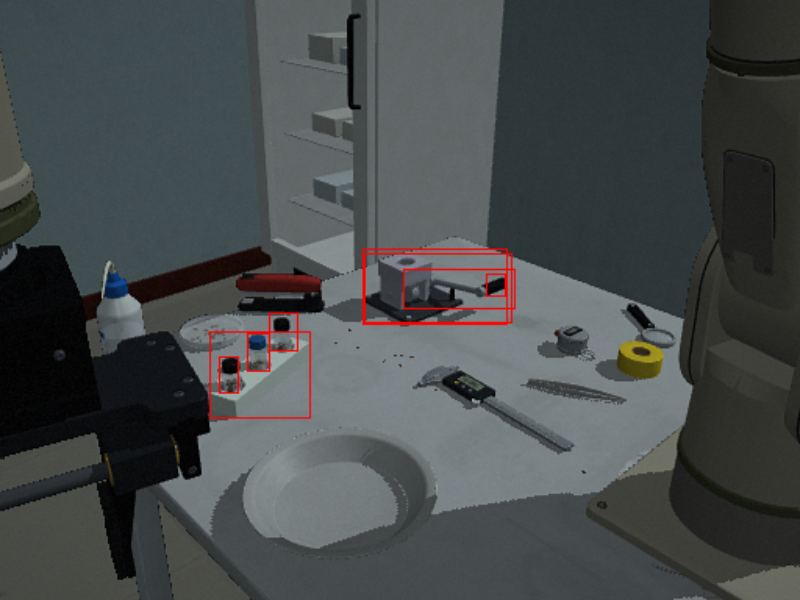

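View pics/top2.png

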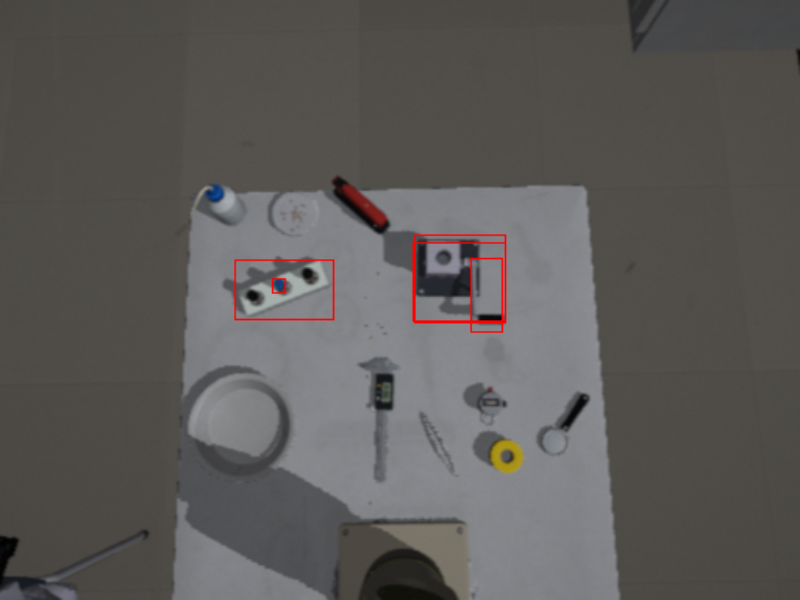

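The scene picture shows the rack with three vials, capped black, blue and black at about (230,375), (258,350) and (282,332). The stand is at (405,280), with its lever pointing towards the robot and the black handle at (495,286). The top view shows the caps at (254,296), (280,286) and (310,275), the well at (443,257) and the handle at (489,318).

Run:
```python
from h import *
np.set_printoptions(precision=4,suppress=True)
for n in("top","scene"):
    W=np.load(n+".npy").reshape(-1,3); W=W[~np.isnan(W).any(1)]
    box=lambda x0,x1,y0,y1,z0,z1:W[(W[:,0]>x0)&(W[:,0]<x1)&(W[:,1]>y0)&(W[:,1]<y1)&(W[:,2]>z0)&(W[:,2]<z1)]
    print(n,"table",np.median(box(.45,.6,0,.1,-.02,.02)[:,2]))
    V=box(.45,.65,.1,.33,.045,.1)
    _,lab,cen=cv2.kmeans(V.astype(np.float32)[:,:2].copy(),3,None,(3,50,1e-4),10,cv2.KMEANS_PP_CENTERS)
    for k in range(3):
        v=V[lab[:,0]==k]; zt=np.percentile(v[:,2],[50,90,98]); cap=v[v[:,2]>zt[1]-.006]
        print(" vial",len(v),"z",zt,"n",len(cap),"cen",cap.mean(0),"mid",(cap.min(0)+cap.max(0))/2)
    R=box(.45,.65,.1,.33,.018,.032); 
    if len(R)>5: print(" rack",cv2.minAreaRect((R[:,:2]*1000).astype(np.float32)))
    B=box(.5,.7,-.2,-.02,.07,.085); print(" block",len(B),cv2.minAreaRect((B[:,:2]*1000).astype(np.float32)),np.median(B[:,2]))
    B=box(.5,.72,-.24,.02,.004,.015); print(" base",len(B),cv2.minAreaRect((B[:,:2]*1000).astype(np.float32)),np.median(B[:,2]))
    H=box(.43,.52,-.25,-.1,.025,.07); print(" handle",len(H),cv2.minAreaRect((H[:,:2]*1000).astype(np.float32)),np.percentile(H[:,2],[10,50,90]))
```

```text
top table 0.00023152642207632996
 vial 56 z [0.0642 0.067  0.068 ] n 42 cen [0.5639 0.168  0.0649] mid [0.5632 0.1677 0.0648]
 vial 52 z [0.0588 0.0609 0.0631] n 45 cen [0.5248 0.2708 0.0591] mid [0.525  0.2711 0.0601]
 vial 60 z [0.0629 0.067  0.069 ] n 40 cen [0.5447 0.219  0.0649] mid [0.5446 0.2194 0.0655]
 rack ((544.2607421875, 219.8732147216797), (50.678226470947266, 164.9179229736328), 20.7597599029541)
 block 374 ((585.8258056640625, -81.47938537597656), (59.73516082763672, 61.25704574584961), 87.99330139160156) 0.07609486842701751
 base 895 ((609.421630859375, -109.4459228515625), (216.19200134277344, 259.6858825683594), 0.7352313995361328) 0.007633038807075642
 handle 175 ((492.56494140625, -163.36257934570312), (60.004940032958984, 51.95982360839844), 88.6541519165039) [0.0427 0.05   0.0544]
scene table 0.0010568228702242258
 vial 145 z [0.0598 0.0667 0.0675] n 68 cen [0.5451 0.2215 0.0652] mid [0.5468 0.2204 0.0644]
 vial 121 z [0.0573 0.0607 0.0615] n 75 cen [0.5255 0.2729 0.0592] mid [0.5278 0.2725 0.0584]
 vial 127 z [0.0596 0.0665 0.0671] n 59 cen [0.5646 0.1699 0.065 ] mid [0.5669 0.1688 0.0642]
 rack ((547.4818115234375, 220.12498474121094), (53.09720230102539, 168.79266357421875), 21.20996856689453)
 block 307 ((588.2422485351562, -81.21694946289062), (63.40806198120117, 64.10054779052734), 88.8759536743164) 0.07647591033219953
 base 653 ((610.9559326171875, -76.371337890625), (212.9279022216797, 134.64244079589844), 22.172958374023438) 0.008876167160571173
 handle 187 ((480.4312438964844, -151.52798461914062), (73.95755767822266, 39.73529052734375), 48.86604690551758) [0.0407 0.0474 0.0535]
```

```bash
python3 -m creep '[{"dx":0.135,"dy":-0.12,"spin":-0.97},{"dx":0.135,"dy":-0.12,"spin":-0.97},{"dx":0.135,"dy":-0.12,"spin":-0.97},{"dx":0.135,"dy":-0.12,"spin":-0.97},{"dx":0.135,"dy":-0.12,"spin":-0.97},{"dx":0.135,"dy":-0.12,"spin":-0.97},{"dx":0.135,"dy":-0.12,"spin":-0.97},{"dx":0.135,"dy":-0.12,"spin":-0.97},{"dx":0.135,"dy":-0.12,"spin":-0.97},{"dx":0.135,"dy":-0.12,"spin":-0.97}]'
python3 -m creep '[{"dx":0.136,"dy":-0.12},{"dx":0.136,"dy":-0.12},{"dx":0.136,"dy":-0.12},{"dx":0.136,"dy":-0.12},{"dx":0},{"dx":0},{"dx":0}]'
cat >> h.py <<'E'
def wrist():
    s=env.observe(); c=capture("wrist"); T=np.array(c["tool_from_camera"])
    z=c["z_map"]; v,u=np.mgrid[:z.shape[0],:z.shape[1]]
    P=np.stack([(u-c["cx"])/c["fx"]*z,(v-c["cy"])/c["fy"]*z,z],-1)
    W=(P@T[:3,:3].T+T[:3,3])@np.array(s["orientation"]).T+s["tool_pos"]; W[z==0]=np.nan
    return s,c,W
E
python3 - <<'E'
from h import *
np.set_printoptions(precision=4,suppress=True)
s,c,W=wrist(); save("w1",c["img"]); print(s["tool_pos"],s["orientation"],s["joint_positions"])
W=W.reshape(-1,3);W=W[~np.isnan(W).any(1)]
V=W[(W[:,2]>.05)&(W[:,2]<.08)&(abs(W[:,0]-.545)<.08)&(abs(W[:,1]-.22)<.1)]
_,lab,cen=cv2.kmeans(V.astype(np.float32)[:,:2].copy(),3,None,(3,50,1e-4),10,cv2.KMEANS_PP_CENTERS)
for k in range(3):
    v=V[lab[:,0]==k]; zt=np.percentile(v[:,2],90); cap=v[v[:,2]>zt-.006]
    print(zt,len(cap),cap.mean(0),(cap.min(0)+cap.max(0))/2,np.ptp(cap,axis=0))
E
```

```text
[0.146  0.6077 0.2023] [[-0.9723  0.2336  0.    ]
 [ 0.2336  0.9723  0.0001]
 [ 0.      0.0001 -1.    ]] [-77.785   19.0323  -3.7086  83.6566   1.2392  77.3437  -5.0734]schema error: expected keys dx, dy, dz, spin, claw
schema error: expected keys dx, dy, dz, spin, claw
Traceback (most recent call last):
cv2.error: OpenCV(4.12.0) /io/opencv/modules/core/src/kmeans.cpp:243: error: (-2:Unspecified error) in function 'double cv::kmeans(cv::InputArray, int, cv::InputOutputArray, cv::TermCriteria, int, int, cv::OutputArray)'
> There can't be more clusters than elements (expected: 'N >= K'), where
>     'N' is 0
> must be greater than or equal to
>     'K' is 3
```

View pics/w1.png

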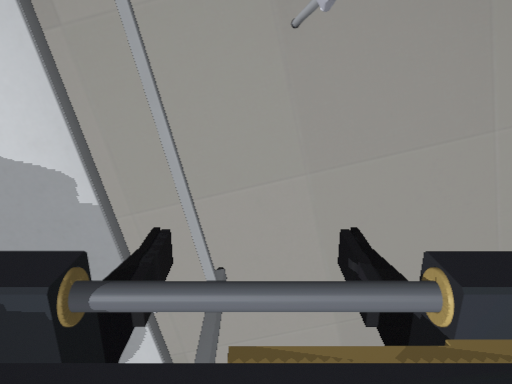

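The move was refused because every row needs all five keys. This wrist picture is therefore from the start pose and shows only the floor between the fingers, at about (160,270) and (350,270).

```bash
python3 -m creep '[{"dx":0.135,"dy":-0.12,"dz":0,"spin":-0.97,"claw":87},{"dx":0.135,"dy":-0.12,"dz":0,"spin":-0.97,"claw":87},{"dx":0.135,"dy":-0.12,"dz":0,"spin":-0.97,"claw":87},{"dx":0.135,"dy":-0.12,"dz":0,"spin":-0.97,"claw":87},{"dx":0.135,"dy":-0.12,"dz":0,"spin":-0.97,"claw":87},{"dx":0.135,"dy":-0.12,"dz":0,"spin":-0.97,"claw":87},{"dx":0.135,"dy":-0.12,"dz":0,"spin":-0.97,"claw":87},{"dx":0.135,"dy":-0.12,"dz":0,"spin":-0.97,"claw":87},{"dx":0.135,"dy":-0.12,"dz":0,"spin":-0.97,"claw":87},{"dx":0.135,"dy":-0.12,"dz":0,"spin":-0.97,"claw":87}]'
python3 -m creep '[{"dx":0.136,"dy":-0.12,"dz":0,"spin":0,"claw":87},{"dx":0.136,"dy":-0.12,"dz":0,"spin":0,"claw":87},{"dx":0.136,"dy":-0.12,"dz":0,"spin":0,"claw":87},{"dx":0.136,"dy":-0.12,"dz":0,"spin":0,"claw":87},{"dx":0,"dy":0,"dz":0,"spin":0,"claw":87},{"dx":0,"dy":0,"dz":0,"spin":0,"claw":87},{"dx":0,"dy":0,"dz":0,"spin":0,"claw":87}]'
cat > v.py <<'E'
from h import *
np.set_printoptions(precision=4,suppress=True)
s,c,W=wrist(); save("w2",c["img"]); print(s["t"],s["tool_pos"],s["orientation"],s["joint_positions"])
W=W.reshape(-1,3);W=W[~np.isnan(W).any(1)]
V=W[(W[:,2]>.05)&(W[:,2]<.08)&(abs(W[:,0]-.545)<.08)&(abs(W[:,1]-.22)<.1)]
for p in [(.525,.271),(.5445,.2195),(.564,.168)]:
    v=V[np.hypot(*(V[:,:2]-p).T)<.025]
    if len(v)<20: print(p,len(v)); continue
    zt=np.percentile(v[:,2],90); cap=v[v[:,2]>zt-.004]
    print(zt,len(cap),cap.mean(0),cv2.minEnclosingCircle((cap[:,:2]*1000).astype(np.float32)))
E
python3 v.py
```

```text
t: 1.68
tool_pos: [0.4171, 0.3664, 0.2026]
orientation: [[-0.353, 0.936, 0.0], [0.936, 0.353, 0.001], [0.0, 0.001, -1.0]]
force: [-0.0, 0.4, 0.0]
grip_width: 0.0868
gripper_force: 0.0
t: 2.27
tool_pos: [0.5245, 0.2722, 0.2022]
orientation: [[-0.357, 0.934, -0.0], [0.934, 0.357, 0.0], [0.0, -0.0, -1.0]]
force: [-0.4, 0.1, 0.1]
grip_width: 0.0873
gripper_force: 0.0
2.2667 [0.5245 0.2722 0.2022] [[-0.3571  0.9341 -0.0004]
 [ 0.9341  0.3571  0.0004]
 [ 0.0005 -0.0002 -1.    ]] [-48.2556  14.833   19.8082  90.1843  -5.1622  75.8878  -6.8748]
0.06076926582129374 364 [0.5273 0.2703 0.0598] ((527.3989868164062, 269.94244384765625), 10.707125663757324)
0.0666712747754451 326 [0.5465 0.2189 0.0658] ((546.6357421875, 218.26593017578125), 10.736618995666504)
0.0666634447942128 295 [0.5659 0.168  0.0657] ((566.2483520507812, 167.4151153564453), 10.651572227478027)
```

View pics/w2.png

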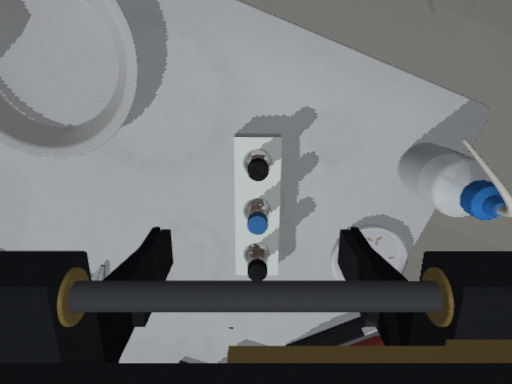

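The rack row runs up the picture. The short vial is the black cap at (257,165), at the +y end, with its top at 61 mm against 67 mm for the others. All three cameras put it at about (0.526, 0.271).

```bash
python3 -m creep '[{"dx":0.008,"dy":-0.007,"dz":-0.13,"spin":0,"claw":87},{"dx":0,"dy":0,"dz":-0.15,"spin":0,"claw":87},{"dx":0,"dy":0,"dz":-0.15,"spin":0,"claw":87},{"dx":0,"dy":0,"dz":-0.15,"spin":0,"claw":87},{"dx":0,"dy":0,"dz":-0.12,"spin":0,"claw":87},{"dx":0,"dy":0,"dz":-0.08,"spin":0,"claw":87},{"dx":0,"dy":0,"dz":0,"spin":0,"claw":87},{"dx":0,"dy":0,"dz":0,"spin":0,"claw":60},{"dx":0,"dy":0,"dz":0,"spin":0,"claw":40},{"dx":0,"dy":0,"dz":0,"spin":0,"claw":20}]' 15
python3 -m creep '[{"dx":0,"dy":0,"dz":0,"spin":0,"claw":15},{"dx":0,"dy":0,"dz":0,"spin":0,"claw":15},{"dx":0,"dy":0,"dz":0,"spin":0,"claw":15},{"dx":0,"dy":0,"dz":0,"spin":0,"claw":15},{"dx":0,"dy":0,"dz":0,"spin":0,"claw":15},{"dx":0,"dy":0,"dz":0,"spin":0,"claw":15}]' 15
```

```text
t: 3.15
tool_pos: [0.5271, 0.2713, 0.048]
orientation: [[-0.358, 0.934, 0.002], [0.934, 0.358, 0.002], [0.001, 0.003, -1.0]]
force: [-0.3, -0.3, 1.0]
grip_width: 0.0742
gripper_force: 0.0
t: 3.65
tool_pos: [0.5264, 0.2703, 0.0463]
orientation: [[-0.357, 0.934, 0.0], [0.934, 0.357, 0.0], [0.0, 0.0, -1.0]]
force: [1.3, -0.1, 1.0]
grip_width: 0.0354
gripper_force: 0.0
```

```bash
python3 -m creep '[{"dx":0,"dy":0,"dz":0,"spin":0,"claw":15},{"dx":0,"dy":0,"dz":0,"spin":0,"claw":15},{"dx":0,"dy":0,"dz":0,"spin":0,"claw":15},{"dx":0,"dy":0,"dz":0,"spin":0,"claw":15},{"dx":0,"dy":0,"dz":0,"spin":0,"claw":15},{"dx":0,"dy":0,"dz":0,"spin":0,"claw":15}]' 15
```

```text
t: 4.15
tool_pos: [0.5264, 0.2703, 0.0463]
orientation: [[-0.357, 0.934, 0.0], [0.934, 0.357, 0.0], [-0.0, 0.0, -1.0]]
force: [-0.3, 0.7, 0.5]
grip_width: 0.0148
gripper_force: 0.0
```

The fingers closed to 15 mm without touching anything, so I missed the vial. I'll look before moving again.

Run:
```python
from h import *
np.set_printoptions(precision=4,suppress=True)
s,c,W=wrist(); c2=capture("scene"); t=capture("top")
a=cv2.resize(c["img"],(400,300)); b=cv2.resize(c2["img"][170:290,100:260],(400,300)); d=cv2.resize(t["img"][130:250,110:270],(400,300))
save("w3",np.vstack([np.hstack([a,b]),np.hstack([d,d*0])]))
for n,q in(("scene","vial_short"),("scene","vial_tall_a"),("wrist","vial_short"),("wrist","vial_tall_a")): print(n,q,recognise(q,n)[:3])
for cc in (c2,t):
    print("handle cols",cc["img"].shape)
```

```text
scene vial_short [{'rect': [140.9, 228.3, 151.5, 251.6], 'p': 0.58}]
scene vial_tall_a [{'rect': [158.8, 213.4, 172.3, 238.3], 'p': 0.79}, {'rect': [172.3, 205.3, 187.4, 228.9], 'p': 0.61}]
wrist vial_short [{'rect': [240.7, 192.3, 274.4, 255.4], 'p': 0.74}]
wrist vial_tall_a [{'rect': [238.8, 272.8, 278.6, 348.0], 'p': 0.94}]
handle cols (384, 512, 3)
handle cols (384, 512, 3)
```

View pics/w3.png

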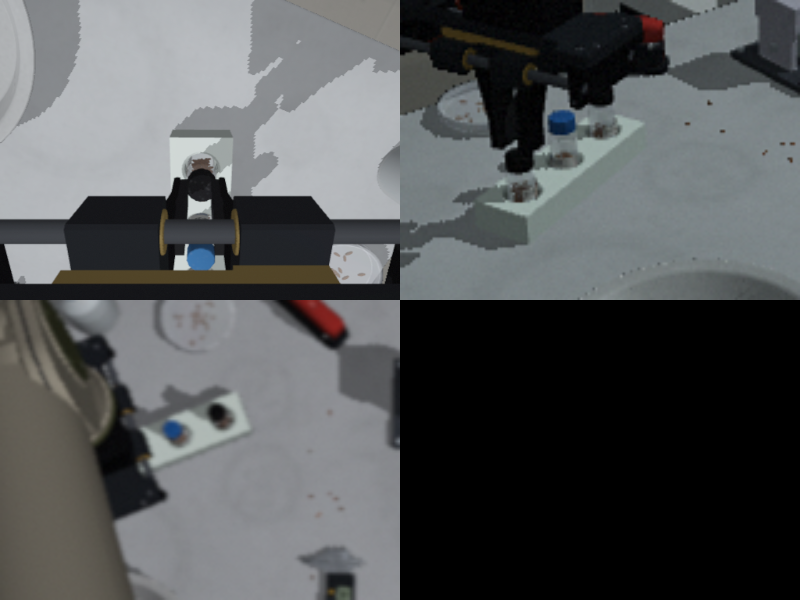

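The short vial still stands upright at wrist (200,185). In the scene view (518,160) the fingers look to be behind its cap and not around it. I'll check where the fingers really are with depth.

Run:
```python
from h import *
np.set_printoptions(precision=3,suppress=True,linewidth=200)
c=capture("scene"); W=cloud(c); g=c["img"].astype(int).max(-1)
s,cw,Ww=wrist(); print(s["tool_pos"],s["grip_width"],np.array(cw["tool_from_camera"]))
for v in range(208,252,3):
    print(v,[ (u,g[v,u],*(W[v,u]*1000).round().astype(int)) if np.isfinite(W[v,u,0]) else (u,) for u in range(136,158,3)])
print("wrist")
g=cw["img"].astype(int).max(-1)
for v in range(225,300,8):
    print(v,[ (u,g[v,u],*(Ww[v,u]*1000).round().astype(int)) if np.isfinite(Ww[v,u,0]) else (u,) for u in range(216,305,8)])
```

```text
[0.526 0.27  0.046] 0.01507184797965014 [[ 0.001 -0.952 -0.306  0.085]
 [ 1.     0.001  0.    -0.   ]
 [ 0.    -0.306  0.952 -0.183]
 [ 0.     0.     0.     1.   ]]
208 [(136, np.int64(11), np.int64(534), np.int64(286), np.int64(113)), (139, np.int64(9), np.int64(529), np.int64(283), np.int64(114)), (142, np.int64(5), np.int64(534), np.int64(274), np.int64(109)), (145, np.int64(24), np.int64(518), np.int64(277), np.int64(116)), (148, np.int64(10), np.int64(507), np.int64(277), np.int64(120)), (151, np.int64(9), np.int64(502), np.int64(273), np.int64(121)), (154, np.int64(5), np.int64(505), np.int64(265), np.int64(117)), (157, np.int64(0), np.int64(512), np.int64(255), np.int64(111))]
211 [(136, np.int64(6), np.int64(537), np.int64(285), np.int64(105)), (139, np.int64(11), np.int64(531), np.int64(282), np.int64(106)), (142, np.int64(6), np.int64(536), np.int64(273), np.int64(102)), (145, np.int64(13), np.int64(516), np.int64(278), np.int64(111)), (148, np.int64(4), np.int64(508), np.int64(276), np.int64(113)), (151, np.int64(5), np.int64(503), np.int64(273), np.int64(115)), (154, np.i
[... 14102 characters left out ...]
64(508), np.int64(297), np.int64(155)), (232, np.int64(73), np.int64(510), np.int64(298), np.int64(155)), (240, np.int64(72), np.int64(511), np.int64(299), np.int64(156)), (248, np.int64(71), np.int64(513), np.int64(299), np.int64(155)), (256, np.int64(72), np.int64(515), np.int64(300), np.int64(155)), (264, np.int64(72), np.int64(518), np.int64(300), np.int64(153)), (272, np.int64(72), np.int64(519), np.int64(300), np.int64(154)), (280, np.int64(72), np.int64(521), np.int64(303), np.int64(156)), (288, np.int64(71), np.int64(523), np.int64(303), np.int64(155)), (296, np.int64(72), np.int64(525), np.int64(303), np.int64(154)), (304, np.int64(128), np.int64(526), np.int64(306), np.int64(157))]
```

Depth shows the fingertips at z ≈ 66 mm while the TCP reads 46 mm, so the real tips sit about 20 mm behind the reported TCP, not 14 mm ahead. Sideways they are centred. They closed just above the cap, so I'll open, go about 32 mm lower and grip there.

```bash
python3 -m creep '[{"dx":0,"dy":0,"dz":0,"spin":0,"claw":60},{"dx":0,"dy":0,"dz":0,"spin":0,"claw":60},{"dx":0,"dy":0,"dz":0,"spin":0,"claw":60},{"dx":0,"dy":0,"dz":0,"spin":0,"claw":60},{"dx":0,"dy":0,"dz":0,"spin":0,"claw":60},{"dx":0,"dy":0,"dz":0,"spin":0,"claw":60},{"dx":0,"dy":0,"dz":0,"spin":0,"claw":60},{"dx":0,"dy":0,"dz":0,"spin":0,"claw":60}]' 15
python3 -m creep '[{"dx":0,"dy":0,"dz":-0.05,"spin":0,"claw":60},{"dx":0,"dy":0,"dz":-0.05,"spin":0,"claw":60},{"dx":0,"dy":0,"dz":-0.03,"spin":0,"claw":60},{"dx":0,"dy":0,"dz":-0.03,"spin":0,"claw":60},{"dx":0,"dy":0,"dz":0,"spin":0,"claw":60},{"dx":0,"dy":0,"dz":0,"spin":0,"claw":60}]'
python3 -c "
from h import *
c=capture('scene');save('s4',cv2.resize(c['img'][190:280,110:230],(800,600),interpolation=cv2.INTER_NEAREST))
W=cloud(c)
for v in range(220,256,2): print(v,[tuple((W[v,u]*1000).round()) for u in (130,133,157,160,163) if np.isfinite(W[v,u,0])])"
```

```text
t: 5.27
tool_pos: [0.5264, 0.2704, 0.0463]
orientation: [[-0.357, 0.934, 0.0], [0.934, 0.357, 0.0], [0.0, 0.0, -1.0]]
force: [-0.4, -0.7, 0.2]
grip_width: 0.0572
gripper_force: 0.0
t: 5.77
tool_pos: [0.5261, 0.2701, 0.0137]
orientation: [[-0.357, 0.934, -0.001], [0.934, 0.357, -0.001], [-0.0, -0.001, -1.0]]
force: [0.3, -0.9, -0.5]
grip_width: 0.0604
gripper_force: 0.0
220 [(np.float64(552.0), np.float64(292.0), np.float64(82.0)), (np.float64(554.0), np.float64(284.0), np.float64(78.0)), (np.float64(459.0), np.float64(288.0), np.float64(119.0)), (np.float64(455.0), np.float64(285.0), np.float64(120.0)), (np.float64(455.0), np.float64(279.0), np.float64(118.0))]
222 [(np.float64(552.0), np.float64(292.0), np.float64(78.0)), (np.float64(553.0), np.float64(285.0), np.float64(75.0)), (np.float64(460.0), np.float64(288.0), np.float64(115.0)), (np.float64(455.0), np.float64(285.0), np.float64(116.0)), (np.float64(457.0), np.float64(278.0), np.float64(113.0))]
224 [(np.float64(554.0), np.float64(292.0), np.float64(73.0)), (np.float64(553.0), np.float64(286.0), np.float64(71.0)), (np.float64
[... 3882 characters left out ...]
loat64(507.0), np.float64(259.0), np.float64(23.0)), (np.float64(508.0), np.float64(252.0), np.float64(19.0))]
252 [(np.float64(541.0), np.float64(305.0), np.float64(21.0)), (np.float64(535.0), np.float64(302.0), np.float64(23.0)), (np.float64(502.0), np.float64(269.0), np.float64(24.0)), (np.float64(506.0), np.float64(260.0), np.float64(19.0)), (np.float64(511.0), np.float64(250.0), np.float64(12.0))]
254 [(np.float64(543.0), np.float64(304.0), np.float64(16.0)), (np.float64(535.0), np.float64(302.0), np.float64(18.0)), (np.float64(503.0), np.float64(269.0), np.float64(19.0)), (np.float64(506.0), np.float64(260.0), np.float64(14.0)), (np.float64(508.0), np.float64(252.0), np.float64(10.0))]
```

View pics/s4.png

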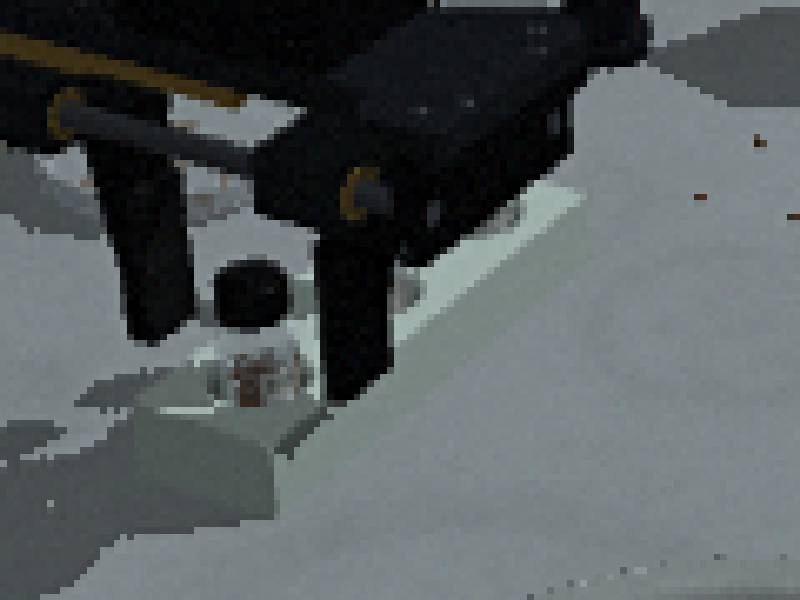

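The fingertips (155,340) and (345,400) now straddle the short vial at (255,320), at z ≈ 35 mm and clear of the rack top. I'll close on it.

```bash
python3 -m creep '[{"dx":0,"dy":0,"dz":0,"spin":0,"claw":15},{"dx":0,"dy":0,"dz":0,"spin":0,"claw":15},{"dx":0,"dy":0,"dz":0,"spin":0,"claw":15},{"dx":0,"dy":0,"dz":0,"spin":0,"claw":15},{"dx":0,"dy":0,"dz":0,"spin":0,"claw":15},{"dx":0,"dy":0,"dz":0,"spin":0,"claw":15},{"dx":0,"dy":0,"dz":0,"spin":0,"claw":15},{"dx":0,"dy":0,"dz":0,"spin":0,"claw":15},{"dx":0,"dy":0,"dz":0,"spin":0,"claw":15}]' 15
```

```text
t: 6.57
tool_pos: [0.5264, 0.2704, 0.0143]
orientation: [[-0.357, 0.934, 0.0], [0.934, 0.357, 0.0], [0.0, 0.0, -1.0]]
force: [0.4, -0.5, 1.8]
grip_width: 0.0232
gripper_force: 15.0
```

```bash
python3 -m creep '[{"dx":0,"dy":0,"dz":0.03,"spin":0,"claw":15},{"dx":0,"dy":0,"dz":0.06,"spin":0,"claw":15},{"dx":0,"dy":0,"dz":0.1,"spin":0,"claw":15},{"dx":0,"dy":0,"dz":0.15,"spin":0,"claw":15},{"dx":0,"dy":0,"dz":0.15,"spin":0,"claw":15},{"dx":0,"dy":0,"dz":0.1,"spin":0,"claw":15},{"dx":0,"dy":0,"dz":0.06,"spin":0,"claw":15},{"dx":0,"dy":0,"dz":0,"spin":0,"claw":15}]' 15
python3 -m creep '[{"dx":0.03,"dy":-0.176,"dz":0,"spin":-0.39,"claw":15},{"dx":0.03,"dy":-0.176,"dz":0,"spin":-0.39,"claw":15},{"dx":0.03,"dy":-0.176,"dz":0,"spin":-0.39,"claw":15},{"dx":0.03,"dy":-0.176,"dz":0,"spin":-0.39,"claw":15},{"dx":0.03,"dy":-0.176,"dz":0,"spin":-0.39,"claw":15},{"dx":0.03,"dy":-0.176,"dz":0,"spin":-0.39,"claw":15},{"dx":0.03,"dy":-0.176,"dz":0,"spin":-0.39,"claw":15},{"dx":0.03,"dy":-0.176,"dz":0,"spin":-0.39,"claw":15},{"dx":0.03,"dy":-0.176,"dz":0,"spin":-0.39,"claw":15},{"dx":0.03,"dy":-0.176,"dz":0,"spin":-0.39,"claw":15}]'
python3 -m creep '[{"dx":0,"dy":0,"dz":0,"spin":0,"claw":15},{"dx":0,"dy":0,"dz":0,"spin":0,"claw":15},{"dx":0,"dy":0,"dz":0,"spin":0,"claw":15}]'
python3 - <<'E'
from h import *
np.set_printoptions(precision=4,suppress=True)
s,c,W=wrist(); print(s["tool_pos"],s["orientation"][:,1],s["joint_positions"])
d=capture("scene"); S=cloud(d)
save("w5",np.hstack([cv2.resize(c["img"],(400,300)),cv2.resize(d["img"][120:240,200:360],(400,300))]))
for nm,P in(("wrist",W),("scene",S),("top0",np.load("top.npy"))):
    m=np.isfinite(P[...,2])&(abs(P[...,2]-.0762)<.004)&(abs(P[...,0]-.586)<.045)&(abs(P[...,1]+.0815)<.045)
    p=(P[m][:,:2]*1000).astype(np.float32); print(nm,len(p),cv2.minAreaRect(p) if len(p)>9 else "")
W=S; m=np.isfinite(W[...,2])&(W[...,2]>.122)&(W[...,2]<.2)&(np.hypot(W[...,0]-.587,W[...,1]+.082)<.02)
E
```

```text
t: 7.23
tool_pos: [0.5278, 0.2711, 0.1478]
orientation: [[-0.357, 0.934, 0.004], [0.934, 0.357, 0.003], [0.001, 0.005, -1.0]]
force: [0.9, -0.0, 0.5]
grip_width: 0.0232
gripper_force: 15.0
t: 8.07
tool_pos: [0.5857, -0.0833, 0.1432]
orientation: [[0.027, 1.0, -0.002], [1.0, -0.027, 0.0], [-0.0, -0.002, -1.0]]
force: [0.3, 0.1, 0.1]
grip_width: 0.0235
gripper_force: 15.0
t: 8.32
tool_pos: [0.5859, -0.0811, 0.1432]
orientation: [[0.025, 1.0, -0.002], [1.0, -0.025, 0.0], [0.0, -0.002, -1.0]]
force: [-0.2, 1.0, -1.0]
grip_width: 0.0232
gripper_force: 15.0
[ 0.5859 -0.0811  0.1432] [ 0.9997 -0.0247 -0.0016] [-23.7593  18.8004  33.4298  94.9913 -10.9248  69.5896  10.6966]
wrist 4201 ((587.87548828125, -82.99213409423828), (59.8259391784668, 60.17635726928711), 88.08354949951172)
scene 266 ((588.214599609375, -81.02769470214844), (65.37836456298828, 64.73764038085938), 0.46003660559654236)
top0 362 ((586.1134033203125, -82.66104125976562), (57.466880798339844, 60.31511688232422), 88.3074722290039)
```

View pics/w5.png

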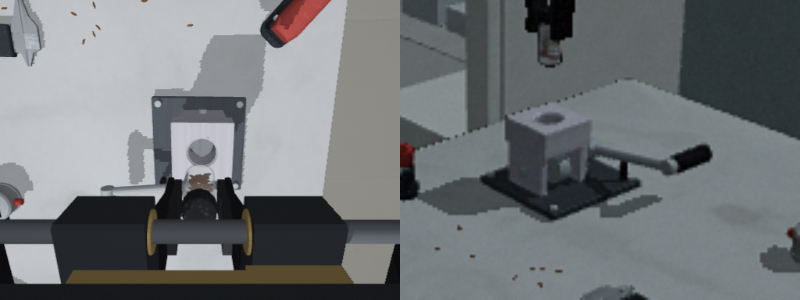

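The vial hangs upright in the fingers (wrist 200,190; scene 548,45), close to the well (wrist 202,150; scene 548,118). I'll measure the offset of the cap and the well in the same wrist view.

Run:
```python
from h import *
np.set_printoptions(precision=4,suppress=True)
s,c,W=wrist(); R=s["orientation"]; L=(W-s["tool_pos"])@R   # tool coords
g=c["img"].max(-1)
f=lambda m:(L[m][:,:2]*1000).astype(np.float32)
z=W[...,2]; ok=np.isfinite(z)
m=ok&(abs(z-.189)<.003)&(np.hypot(L[...,0],L[...,1])<.0145); p=f(m); print("cap",len(p),p.min(0),p.max(0),p.mean(0),np.median(z[m]),cv2.minEnclosingCircle(p))
for lo in np.arange(.135,.19,.008):
    m=ok&(z>lo)&(z<lo+.008)&(abs(L[...,1])<.009)&(abs(L[...,0])<.02); p=f(m)
    if len(p): print("side z",round(lo,3),len(p),p.max(0),np.percentile(p[:,0],90))
m=ok&(abs(z-.076)<.004)&(np.hypot(W[...,0]-.587,W[...,1]+.082)<.043); p=f(m); r=cv2.minAreaRect(p); print("block",r)
# well: hole pixels inside block (deep)
u=np.nonzero(m); mask=np.zeros(z.shape,np.uint8); mask[m]=255
hull=cv2.convexHull(np.argwhere(m)[:,::-1].astype(np.int32)); h=np.zeros_like(mask); cv2.fillConvexPoly(h,hull,255)
hole=(h>0)&(mask==0)&(ok&(z<.072)); yy,xx=np.nonzero(hole); print("hole px",len(xx),xx.min(),xx.max(),yy.min(),yy.max())
# rim points: block pixels bordering the hole
d=cv2.dilate(hole.astype(np.uint8),np.ones((3,3)))>0; rim=d&m; p=f(rim); 
A=np.c_[2*p,np.ones(len(p))]; x=np.linalg.lstsq(A,(p**2).sum(1),rcond=None)[0]; print("rim n",len(p),"centre",x[:2],"r",np.sqrt(x[2]+x[0]**2+x[1]**2))
```

```text
cap 1353 [ -5.3401 -12.7046] [10.2825 11.9706] [ 2.3365 -0.504 ] 0.18923865149571062 ((1.8093332052230835, -0.23478403687477112), 13.453537940979004)
side z 0.135 106 [10.6712  8.7561] 10.337774
side z 0.143 171 [10.7913  8.971 ] 10.333768
side z 0.151 192 [10.9852  8.972 ] 10.306563
side z 0.159 216 [10.9236  8.8505] 10.381485
side z 0.167 393 [10.8766  8.927 ] 10.078665
side z 0.175 209 [9.9851 8.9883] 9.525501
side z 0.183 1230 [10.2825  8.9914] 8.650516
block ((-3.5215835571289062, 1.8192615509033203), (60.98065948486328, 60.170291900634766), 0.7304175496101379)
hole px 967 218 298 156 224
rim n 261 centre [4.7872 2.5535] r 24.411794851761346
```

The vial is vertical, with its axis 0.9 mm off the TCP, so it is already within about 1 mm of the well in y. I'll correct x by +1 mm and lower it, slowly at the mouth.

```bash
python3 -m creep '[{"dx":0.005,"dy":0,"dz":-0.08,"spin":0,"claw":15},{"dx":0,"dy":0,"dz":-0.1,"spin":0,"claw":15},{"dx":0,"dy":0,"dz":-0.06,"spin":0,"claw":15},{"dx":0,"dy":0,"dz":-0.03,"spin":0,"claw":15},{"dx":0,"dy":0,"dz":0,"spin":0,"claw":15},{"dx":0,"dy":0,"dz":-0.015,"spin":0,"claw":15},{"dx":0,"dy":0,"dz":-0.015,"spin":0,"claw":15},{"dx":0,"dy":0,"dz":-0.01,"spin":0,"claw":15},{"dx":0,"dy":0,"dz":0,"spin":0,"claw":15}]'
```

```text
t: 9.22
tool_pos: [0.5875, -0.0816, 0.0823]
orientation: [[0.025, 1.0, 0.0], [1.0, -0.025, 0.0], [0.0, 0.0, -1.0]]
force: [-0.0, 0.0, -0.2]
grip_width: 0.0233
gripper_force: 15.0
```

```bash
python3 -m creep '[{"dx":0,"dy":0,"dz":-0.015,"spin":0,"claw":15},{"dx":0,"dy":0,"dz":-0.015,"spin":0,"claw":15},{"dx":0,"dy":0,"dz":-0.015,"spin":0,"claw":15},{"dx":0,"dy":0,"dz":-0.02,"spin":0,"claw":15},{"dx":0,"dy":0,"dz":-0.02,"spin":0,"claw":15},{"dx":0,"dy":0,"dz":-0.01,"spin":0,"claw":15},{"dx":0,"dy":0,"dz":0,"spin":0,"claw":15},{"dx":0,"dy":0,"dz":0,"spin":0,"claw":15}]'
```

```text
t: 9.88
tool_pos: [0.5873, -0.0817, 0.0632]
orientation: [[0.025, 1.0, -0.0], [1.0, -0.025, -0.0], [-0.0, -0.0, -1.0]]
force: [-0.7, 1.0, -1.1]
grip_width: 0.0232
gripper_force: 15.0
```

```bash
python3 -m creep '[{"dx":0,"dy":0,"dz":-0.005,"spin":0,"claw":15},{"dx":0,"dy":0,"dz":0,"spin":0,"claw":30},{"dx":0,"dy":0,"dz":0,"spin":0,"claw":45},{"dx":0,"dy":0,"dz":0,"spin":0,"claw":60},{"dx":0,"dy":0,"dz":0,"spin":0,"claw":60},{"dx":0,"dy":0,"dz":0,"spin":0,"claw":60},{"dx":0,"dy":0,"dz":0,"spin":0,"claw":60},{"dx":0,"dy":0,"dz":0,"spin":0,"claw":60},{"dx":0,"dy":0,"dz":0,"spin":0,"claw":60},{"dx":0,"dy":0,"dz":0,"spin":0,"claw":60}]'
python3 -m creep '[{"dx":0,"dy":0,"dz":0.05,"spin":0,"claw":60},{"dx":0,"dy":0,"dz":0.1,"spin":0,"claw":60},{"dx":0,"dy":0,"dz":0.15,"spin":0,"claw":60},{"dx":0,"dy":0,"dz":0.1,"spin":0,"claw":60},{"dx":0,"dy":0,"dz":0.1,"spin":0,"claw":70},{"dx":0,"dy":0,"dz":0,"spin":0,"claw":70},{"dx":0,"dy":0,"dz":0,"spin":0,"claw":70}]'
cat > k.py <<'E'
from h import *
np.set_printoptions(precision=4,suppress=True)
s,c,W=wrist(); print(s["tool_pos"],s["orientation"][:,1])
d=capture("scene"); t=capture("top")
save("w6",np.vstack([np.hstack([cv2.resize(c["img"],(400,300)),cv2.resize(d["img"][120:240,200:360],(400,300))]),np.hstack([cv2.resize(t["img"][130:250,230:390],(400,300))]*2)]))
for nm,P,im in(("wrist",W,c["img"]),("scene",cloud(d),d["img"]),("top",cloud(t),t["img"]),("top0",np.load("top.npy"),cv2.imread("pics/top_raw.png")),("scene0",np.load("scene.npy"),cv2.imread("pics/scene_raw.png"))):
    z=P[...,2]; ok=np.isfinite(z)
    m=ok&(z>.095)&(z<.115)&(np.hypot(P[...,0]-.587,P[...,1]+.082)<.02); p=P[m]
    if len(p): print(nm,"vial",len(p),np.percentile(p[:,2],[50,95]),cv2.minEnclosingCircle((p[p[:,2]>np.percentile(p[:,2],80)-.004][:,:2]*1000).astype(np.float32)))
    m=ok&(z>.03)&(z<.062)&(P[...,0]<.515)&(P[...,0]>.44)&(P[...,1]<-.13)&(P[...,1]>-.22)&(im.max(-1)<70); p=P[m]
    if len(p)>9: print(nm,"handle",len(p),np.percentile(p[:,2],95),cv2.minAreaRect((p[:,:2]*1000).astype(np.float32)))
E
python3 k.py
```

```text
t: 10.72
tool_pos: [0.5874, -0.0817, 0.0623]
orientation: [[0.025, 1.0, 0.0], [1.0, -0.025, 0.0], [0.0, 0.0, -1.0]]
force: [0.2, -0.2, 0.4]
grip_width: 0.0596
gripper_force: 0.0
t: 11.3
tool_pos: [0.5881, -0.0818, 0.1639]
orientation: [[0.025, 1.0, 0.003], [1.0, -0.025, 0.0], [0.0, 0.003, -1.0]]
force: [-0.6, 0.6, 0.2]
grip_width: 0.0683
gripper_force: 0.0
[ 0.5881 -0.0818  0.1639] [ 0.9997 -0.025   0.0027]
wrist vial 698 [0.1066 0.1078] ((586.7294311523438, -82.5841064453125), 10.637758255004883)
wrist handle 347 0.05470087029157091 ((485.41583251953125, -147.30577087402344), (56.7159309387207, 19.79331398010254), 40.75421142578125)
scene vial 58 [0.1037 0.1077] ((586.54833984375, -79.53649139404297), 10.294790267944336)
scene handle 144 0.05415077383851892 ((478.7469787597656, -153.23727416992188), (71.31999969482422, 37.7510986328125), 54.49021530151367)
top handle 11 0.05582529494594131 ((472.1683654785156, -186.32879638671875), (11.059917449951172, 6.256523609161377), 0.674669086933136)
top0 handle 94 0.05602006148816084 ((474.2530517578125, -167.63340759277344), (43.505271911621094, 15.460319519042969), 89.20735931396484)
scene0 handle 145 0.05458121179373974 ((478.90875244140625, -152.93170166015625), (72.79545593261719, 35.51792907714844), 53.48548889160156)
```

View pics/w6.png

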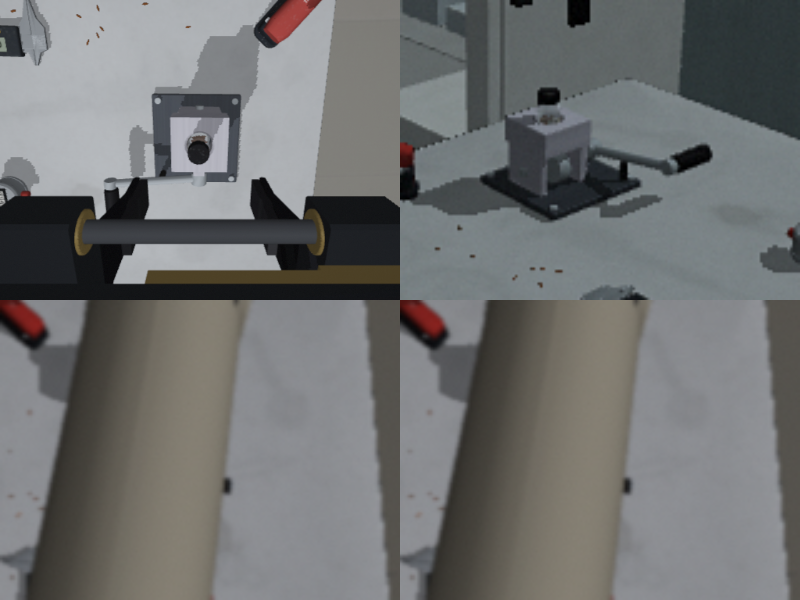

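The vial stands upright in the well, released, with its top at 107 mm as expected (scene 548,95). The handle measures at about (0.4765, -0.169). I'll move above it and check the alignment.

```bash
python3 -m creep '[{"dx":-0.111,"dy":-0.089,"dz":0,"spin":0,"claw":60},{"dx":-0.111,"dy":-0.089,"dz":0,"spin":0,"claw":60},{"dx":-0.111,"dy":-0.089,"dz":0,"spin":0,"claw":60},{"dx":-0.111,"dy":-0.089,"dz":0,"spin":0,"claw":60},{"dx":-0.111,"dy":-0.089,"dz":0,"spin":0,"claw":60},{"dx":0,"dy":0,"dz":-0.15,"spin":0,"claw":60},{"dx":0,"dy":0,"dz":-0.2,"spin":0,"claw":60},{"dx":0,"dy":0,"dz":-0.15,"spin":0,"claw":60},{"dx":0,"dy":0,"dz":0,"spin":0,"claw":60},{"dx":0,"dy":0,"dz":0,"spin":0,"claw":60}]'
python3 - <<'E'
from h import *
np.set_printoptions(precision=4,suppress=True)
s,c,W=wrist(); print(s["tool_pos"],s["orientation"][:,1],s["grip_width"])
d=capture("scene"); S=cloud(d)
save("w7",np.hstack([cv2.resize(c["img"],(400,300)),cv2.resize(d["img"][130:220,240:360],(400,300))]))
for nm,P,im in(("wrist",W,c["img"]),("scene",S,d["img"])):
    z=P[...,2]; m=np.isfinite(z)&(z>.035)&(z<.058)&(P[...,0]<.495)&(P[...,0]>.46)&(P[...,1]<-.14)&(P[...,1]>-.22); p=P[m]
    if len(p)>9:
        print(nm,len(p),np.percentile(z[m],95),cv2.minAreaRect((p[:,:2]*1000).astype(np.float32)))
        q=p[p[:,2]>np.percentile(p[:,2],95)-.003]; print(" crest",q.mean(0),q.min(0),q.max(0))
    m=np.isfinite(z)&(z>.05)&(z<.1)&(P[...,1]<-.14)&(P[...,1]>-.2)&(abs(P[...,0]-.4765)<.06); p=P[m]
    if len(p): print(nm," tips z",np.percentile(p[:,2],[1,5]),p[p[:,2]<np.percentile(p[:,2],10)].mean(0))
E
```

```text
t: 12.28
tool_pos: [0.475, -0.1707, 0.0614]
orientation: [[0.025, 1.0, -0.004], [1.0, -0.025, -0.0], [-0.0, -0.004, -1.0]]
force: [0.3, -0.3, 1.1]
grip_width: 0.0602
gripper_force: 0.0
[ 0.475  -0.1707  0.0614] [ 0.9997 -0.0254 -0.0039] 0.06024233026707981
wrist 2371 0.05462797355055329 ((480.4068603515625, -167.62106323242188), (56.88938522338867, 25.866374969482422), 86.53429412841797)
 crest [ 0.4765 -0.1666  0.0534] [ 0.4688 -0.1924  0.0516] [ 0.4835 -0.14    0.0557]
wrist  tips z [0.0501 0.0506] [ 0.4766 -0.1646  0.0506]
scene 110 0.054327428799027355 ((475.0078125, -165.82470703125), (16.08653450012207, 51.00642776489258), 0.30111292004585266)
 crest [ 0.4752 -0.1649  0.0533] [ 0.4688 -0.1876  0.0514] [ 0.483  -0.1424  0.0559]
scene  tips z [0.0502 0.0509] [ 0.4721 -0.1673  0.0509]
```

View pics/w7.png

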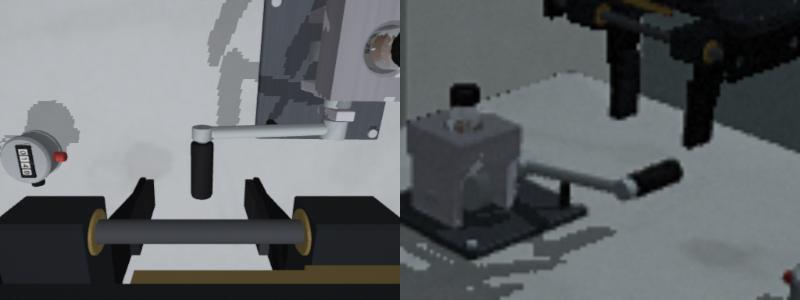

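The handle at wrist (201,170) lies centred between the fingers and across their closing line, at x = 0.4765. I'll go down 50 mm and close.

```bash
python3 -m creep '[{"dx":0,"dy":0,"dz":-0.08,"spin":0,"claw":60},{"dx":0,"dy":0,"dz":-0.08,"spin":0,"claw":60},{"dx":0,"dy":0,"dz":-0.06,"spin":0,"claw":60},{"dx":0,"dy":0,"dz":-0.03,"spin":0,"claw":60},{"dx":0,"dy":0,"dz":0,"spin":0,"claw":60},{"dx":0,"dy":0,"dz":0,"spin":0,"claw":40},{"dx":0,"dy":0,"dz":0,"spin":0,"claw":20},{"dx":0,"dy":0,"dz":0,"spin":0,"claw":10},{"dx":0,"dy":0,"dz":0,"spin":0,"claw":10},{"dx":0,"dy":0,"dz":0,"spin":0,"claw":10}]' 25
python3 -m creep '[{"dx":0,"dy":0,"dz":0,"spin":0,"claw":10},{"dx":0,"dy":0,"dz":0,"spin":0,"claw":10},{"dx":0,"dy":0,"dz":0,"spin":0,"claw":10},{"dx":0,"dy":0,"dz":0,"spin":0,"claw":10},{"dx":0,"dy":0,"dz":0,"spin":0,"claw":10},{"dx":0,"dy":0,"dz":0,"spin":0,"claw":10}]' 25
```

```text
t: 13.22
tool_pos: [0.4767, -0.1707, 0.0127]
orientation: [[0.025, 1.0, 0.001], [1.0, -0.025, 0.0], [0.0, 0.001, -1.0]]
force: [0.3, 0.2, -0.6]
grip_width: 0.0347
gripper_force: 0.0
t: 13.72
tool_pos: [0.4769, -0.1707, 0.0124]
orientation: [[0.025, 1.0, 0.001], [1.0, -0.025, -0.0], [-0.0, 0.001, -1.0]]
force: [2.0, 0.5, -0.6]
grip_width: 0.017
gripper_force: 25.0
```

Sleeve gripped at 17 mm with 25 N. Next I'll work out the arc increments.

```bash
python3 -c "
import numpy as np
p=np.radians(10)+np.linspace(0,1.40,21); x=-.11*np.cos(p); z=.11*np.sin(p); d=np.diff(np.c_[x,z],axis=0)/.2
print(np.c_[d[:,0]*.9996,-.028*d[:,0],d[:,1]].round(4).tolist()); print(d.sum(0)*.2)"
```

```text
[[0.008, -0.0002, 0.0377], [0.0106, -0.0003, 0.037], [0.0132, -0.0004, 0.0362], [0.0157, -0.0004, 0.0352], [0.0181, -0.0005, 0.034], [0.0204, -0.0006, 0.0326], [0.0227, -0.0006, 0.0311], [0.0248, -0.0007, 0.0295], [0.0268, -0.0007, 0.0276], [0.0286, -0.0008, 0.0257], [0.0304, -0.0009, 0.0236], [0.0319, -0.0009, 0.0215], [0.0334, -0.0009, 0.0192], [0.0346, -0.001, 0.0168], [0.0357, -0.001, 0.0143], [0.0366, -0.001, 0.0118], [0.0374, -0.001, 0.0092], [0.0379, -0.0011, 0.0066], [0.0383, -0.0011, 0.0039], [0.0385, -0.0011, 0.0012]]
[0.10873988 0.09089793]
```

```bash
python3 -m creep '[{"dx":0.008,"dy":0,"dz":0.038,"spin":0,"claw":10},{"dx":0.011,"dy":0,"dz":0.037,"spin":0,"claw":10},{"dx":0.013,"dy":-0.001,"dz":0.036,"spin":0,"claw":10},{"dx":0.016,"dy":0,"dz":0.035,"spin":0,"claw":10},{"dx":0.018,"dy":-0.001,"dz":0.034,"spin":0,"claw":10},{"dx":0.020,"dy":0,"dz":0.033,"spin":0,"claw":10},{"dx":0.023,"dy":-0.001,"dz":0.031,"spin":0,"claw":10},{"dx":0.025,"dy":-0.001,"dz":0.029,"spin":0,"claw":10},{"dx":0.027,"dy":-0.001,"dz":0.028,"spin":0,"claw":10},{"dx":0.028,"dy":0,"dz":0.026,"spin":0,"claw":10}]'
python3 -c "
from h import *
c=capture('scene');save('s8',cv2.resize(c['img'][120:240,220:380],(400,300)))"
```

```text
t: 14.55
tool_pos: [0.514, -0.1719, 0.078]
orientation: [[0.025, 1.0, -0.001], [1.0, -0.025, 0.0], [-0.0, -0.001, -1.0]]
force: [-0.2, -2.1, -3.7]
grip_width: 0.0173
gripper_force: 25.0
```

View pics/s8.png

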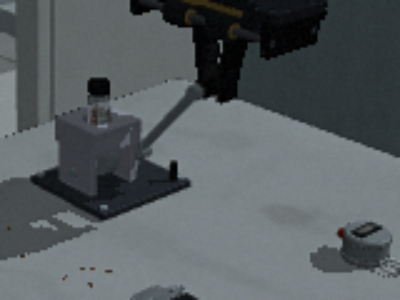

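The lever is half way up, its end in the fingers at (205,85), and the vial is still upright at (98,100). I'll do the second half of the arc.

```bash
python3 -m creep '[{"dx":0.030,"dy":-0.001,"dz":0.024,"spin":0,"claw":10},{"dx":0.032,"dy":-0.001,"dz":0.021,"spin":0,"claw":10},{"dx":0.033,"dy":-0.001,"dz":0.019,"spin":0,"claw":10},{"dx":0.035,"dy":-0.001,"dz":0.017,"spin":0,"claw":10},{"dx":0.036,"dy":-0.001,"dz":0.014,"spin":0,"claw":10},{"dx":0.037,"dy":-0.001,"dz":0.012,"spin":0,"claw":10},{"dx":0.037,"dy":-0.001,"dz":0.009,"spin":0,"claw":10},{"dx":0.038,"dy":-0.001,"dz":0.007,"spin":0,"claw":10},{"dx":0.038,"dy":-0.001,"dz":0.004,"spin":0,"claw":10},{"dx":0.039,"dy":-0.001,"dz":0.001,"spin":0,"claw":10}]'
python3 -m creep '[{"dx":0,"dy":0,"dz":0,"spin":0,"claw":10},{"dx":0,"dy":0,"dz":0,"spin":0,"claw":10},{"dx":0,"dy":0,"dz":0,"spin":0,"claw":10},{"dx":0,"dy":0,"dz":0,"spin":0,"claw":10}]'
python3 - <<'E'
from h import *
np.set_printoptions(precision=4,suppress=True)
s,w,W=wrist(); d=capture("scene"); S=cloud(d); t=capture("top"); T=cloud(t)
print(s["tool_pos"],s["force"],s["grip_width"])
save("s9",np.hstack([cv2.resize(d["img"][120:240,200:360],(400,300)),cv2.resize(w["img"],(400,300))]))
for nm,P,im in(("wrist",W,w["img"]),("scene",S,d["img"])):
    z=P[...,2]; ok=np.isfinite(z)
    m=ok&(z>.1)&(z<.13)&(np.hypot(P[...,0]-.587,P[...,1]+.082)<.02); print(nm,"vial top",m.sum(),np.percentile(z[m],[90,97]) if m.any() else "")
    # lever arm: light pixels, stand y about -60
    m=ok&(z>.05)&(z<.16)&(P[...,1]<-.125)&(P[...,1]>-.16)&(abs(P[...,0]-.587)<.06)&(im.max(-1)>60)
    for lo in np.arange(.05,.15,.012):
        q=P[m&(z>=lo)&(z<lo+.012)]
        if len(q): print("  lever z",round(lo,3),len(q),q.mean(0),q[:,0].min(),q[:,0].max())
E
```

```text
t: 15.43
tool_pos: [0.5865, -0.1744, 0.104]
orientation: [[0.025, 1.0, 0.001], [1.0, -0.025, -0.001], [-0.001, 0.001, -1.0]]
force: [-2.1, -3.7, 5.0]
grip_width: 0.0174
gripper_force: 25.0
t: 15.77
tool_pos: [0.5863, -0.1744, 0.104]
orientation: [[0.025, 1.0, 0.002], [1.0, -0.025, -0.001], [-0.001, 0.002, -1.0]]
force: [-2.5, -4.2, 6.1]
grip_width: 0.0173
gripper_force: 25.0
[ 0.5863 -0.1744  0.104 ] [-2.5148 -4.216   6.1319] 0.017281388669988334
wrist vial top 1810 [0.1211 0.1216]
  lever z 0.05 48 [ 0.5859 -0.1393  0.056 ] 0.581437335255272 0.5904325018950292
  lever z 0.062 60 [ 0.5862 -0.1394  0.0678] 0.5810550760259069 0.5909114998286639
  lever z 0.074 70 [ 0.586  -0.1394  0.0799] 0.5812325272250863 0.5907108520021234
  lever z 0.086 83 [ 0.5862 -0.1394  0.0922] 0.5815319633666021 0.5910940200205785
  lever z 0.098 96 [ 0.5864 -0.1394  0.1043] 0.5814755444120492 0.591301246127449
  lever z 0.11 115 [ 0.5865 -0.1393  0.1161] 0.581632835737685 0.591138567174745
  lever z 0.122 119 [ 0.5868 -0.139   0.1287] 0.5789702263679782 0.5939089499033997
  lever z 0.134 956 [ 0.5865 -0.1427  0.1419] 0.5773892705768023 0.5950126470122136
  lever z 0.146 1 [ 0.5855 -0.1407  0.146 ] 0.5855464023037614 0.5855464023037614
scene vial top 90 [0.1202 0.1212]
  lever z 0.05 12 [ 0.5838 -0.1421  0.0559] 0.5806552962297906 0.5869230756997316
  lever z 0.062 8 [ 0.5817 -0.1408  0.0691] 0.5792726994225857 0.5836478926156897
  lever z 0.074 7 [ 0.5821 -0.1414  0.0807] 0.5814367474674709 0.5827692001902353
  lever z 0.086 6 [ 0.5834 -0.142   0.0927] 0.5823669265535579 0.5850926442954032
  lever z 0.098 6 [ 0.5837 -0.1405  0.1019] 0.5814094455617951 0.5862916721749769
  lever z 0.11 4 [ 0.5832 -0.1382  0.115 ] 0.5826580751270849 0.5846798943632382
  lever z 0.122 2 [ 0.5835 -0.1379  0.1281] 0.5831909764526573 0.5837504019484957
  lever z 0.134 13 [ 0.5838 -0.141   0.1415] 0.5794167587949138 0.5926606114974787
```

View pics/s9.png

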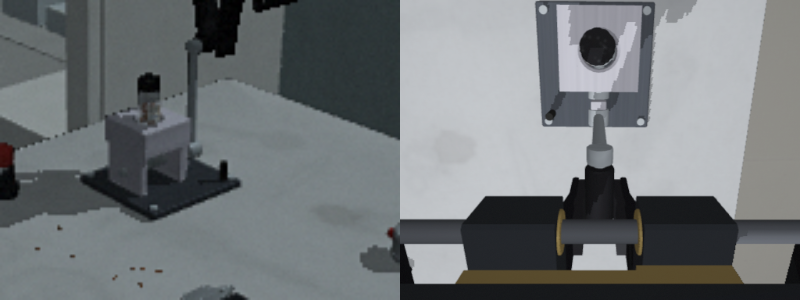

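The lever stands vertical (scene 193,100) to within about 0.5°. The vial is upright and has risen 13.4 mm, to 121 mm. I'll check the two tall vials and hand in if they are still standing.

Run:
```python
from h import *
c=capture("scene"); P=cloud(c); z=P[...,2]; good=True
for p in((.5455,.2195),(.565,.168)):
    m=np.isfinite(z)&(z>.04)&(z<.08)&(np.hypot(P[...,0]-p[0],P[...,1]-p[1])<.018); h=np.percentile(z[m],95) if m.sum()>20 else 0
    print(p,m.sum(),h); good&=abs(h-.066)<.004
s=env.observe(); print(s["force"],s["gripper_force"],s["t"])
if good: print(env.finish_job())
```

```text
(0.5455, 0.2195) 169 0.06630489684875163
(0.565, 0.168) 152 0.06709652013620516
[-2.6504305  -4.1219947   5.90287996] 24.98218685388565 15.9667
the job is handed in; nothing more can be done
None
```

Job handed in at 16 s: the short vial stands released in the well, the lever is held straight up with the vial lifted 13.4 mm, and both tall vials are still standing in the rack.

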